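# Load plated caps into the sample jar through the gated funnel

## Robot

A 6-joint arm with a two-finger parallel gripper is mounted at the origin on the work surface. World frame = base frame: x ahead of the robot, y to its left, z up, the work surface at z = 0. Lengths are in mm, angles in rad, forces in N, time in s.
With the tool pointing down it reaches from about 350 to 775 mm from the base axis. Payload 7.3 kg.
Tool frame: the origin (TCP) lies midway between the tips of the shut fingers; the grasp point (between the pads) lies 19 mm behind it; z points along the fingers, y is the line along which they close (so a half turn about z gives the same grasp; the last joint's range is limited). The gripper opens to 92 mm and grips with 3 to 60 N. Pads are 19 mm wide; open, the fingers measure 130 mm over their backs; the gripper's body (75 mm by 190 mm) begins 47 mm behind the grasp point.
Start: joints at [-1.409, 0.342, 1.524, -0, 1.275, -0.146], TCP at [159.078, -500.339, 226.741] pointing down, gripper open.
Joint ranges: [-2.53, 2.53], [-0.77, 2.02], [0.04, 2.7], [-1, 4.14], [0.28, 2.66], [-3.11, 3.11]. Speed limits (rad/s): [2.57, 2.57, 3.14, 3.14, 3.14, 3.14].

## Interface

Orientations are given as [roll, pitch, yaw] about the fixed x, y, z axes, in that order (R = Rz(yaw) Ry(pitch) Rx(roll)).
In Python, from plant import get_obs, capture, camera_model, close_job, search_frame, regions_of, pinpoint gives the robot as it stands. The module is installed in compiled form; this text tells all that it offers.
- The arm moves only by the shell command python3 -m pendant 'ROWS'. ROWS is JSON, one flat list of numbers, 7 for each row, row after row: the shift along the tool's x, y, z in units of 30 mm (1.0 is 30 mm), then the turn, a rotation vector about the tool's x, y, z in units of 4 degrees (1.0 is 4 degrees), then the closure, from -1 (fully open) to 1 (shut), so that 0 is half open. In form: [dx, dy, dz, wx, wy, wz, gripper, dx, dy, dz, wx, wy, wz, gripper, ...]. A call has 1 to 12 rows; each row shifts and turns the commanded pose from where the row before left it, along the tool's axes as they then stand; what a row does not reach is not made up. A row lasts 1/10 s, in which the tool goes at most 50 mm and 8.59 degrees, less where a joint would pass 70% of its speed; a pose out of reach is approached as far as the arm can. A call with a number of a shift or a turn outside -1 to 1 is refused whole. A call with a gripper value outside its range is refused whole. The fingers move at their own pace and stop on an object; the grip force is fixed at half the most. Time passes only in rows, so rows that do not move let the fingers close. It gives the time, the measured TCP pose, the force, the opening and the grip force at its end, in the units of the state.
- get_obs(): the state, without advancing time (a new reading comes with each control period).
- capture(name): name is "scene" or "top" or "wrist"; returns the picture (480x640x3 uint8, red, green, blue); there is no depth.
- camera_model(name): a dict with "fov_y" (degrees; the focal length in pixels is half the picture's height over the tangent of half this angle, whatever the lens; pixels are square), "cx", "cy" (the principal point, pixels), "pose" (4x4, takes a point from camera to world coordinates). Camera axes: x right, y up, looking along -z (the intrinsics and any distortion apply to the point x, -y, -z); pixel columns grow to the right and rows downward; lengths in mm; the calibration is good to about 2 mm. A picture is of the moment at which its call begins: read the wrist's pose just before it. camera_model takes no time and is no camera call; for the wrist camera it gives the pose at the moment of the call.
- close_job(): hands the job in; it is judged then, once.
Trained networks look in the newest picture that a camera, given by its name, has taken for a name from the list of things; names that differ only in an ending like _2 or _b are one class to them, and where a whole thing is asked for, a point or a joint stands for the part that bears it (a point fixed in the world has none). Each returns a list of dicts, best first, with "score" (0 to 1); they miss things now and then, are a little off and sometimes report something else, mostly with a low value. They report only what shows in the picture. A call takes as long as a camera call. They do not tell look-alikes from the thing itself.
- search_frame(camera, thing): "location" ([column, row] in pixels, amid what is visible of it).
- regions_of(camera, thing): "pixels" (480x640 bool, what is visible of it) and "location" ([column, row] in pixels, amid what is visible of it).
- pinpoint(camera, thing): "location" ([column, row] in pixels: a listed point, or the origin of a listed thing).
The state is a dict: "time": time; "joint_positions": joint angles; "dq": joint speeds; "tau": joint torques, N m; "tool_pos": TCP position; "tcp_rot": TCP orientation; "contact_force": force on the tool from outside, world axes, zero at the start; "moment": the same for the moment, N m; "grip_width": finger opening in mm; "finger_force": force on a finger pad.
Only numpy, scipy, OpenCV 4.12 (cv2) and the standard library are available. Lean on these libraries where they do the work, as an engineer would, in place of code of your own. Each camera call takes 0.05 s, during which the arm holds its last target. There are 200 camera calls.

## Task

Load the sample jar for the thickness gauge: press the filling stand's spring lever down until it clicks and stays down, so that the gate under the funnel is open, and pour all five plated caps from the steel scoop through the funnel into the jar. Do not touch the caps with the gripper. Then set the empty scoop down upright on the bench, and leave everything else on the bench standing where it is.

Things in the scene. Friction and masses are not known exactly. Their poses are not given: they have to be found in the camera images.
- scoop: steel sample scoop (open chute) with the five caps in it, loose, 0.2 to 0.3 kg plus caps. Origin: centre of its underside; x points out of the open spout end, y across, z up. 72 mm wide outside; floor 3 mm thick, flat from x = -77 to +50 mm, then a lip rising 10 degrees to the spout's edge at x = 85 mm; back and side walls 31 mm high.
- scoop_grip (a point): balance point on the scoop's grey handle bar, at (0, 0, 71) mm in the scoop's frame. The bar is a straight beam 16 mm wide (y), 18 mm high (z), from x = -80 to +35 mm, carried by a post on the back wall and free in front; 41 mm of free space under it above the caps' tops.
- scoop_spout (a point): middle of the spout's edge, floor level, at (85, 0, 9.5) mm in the scoop's frame. The caps slide out when the spout is tipped down 45 to 60 degrees (friction 0.5 to 0.7, varies).
- stand: fixed filling stand: jar, gate, funnel above one another on a grey base (x -55 to 90, y -52 to 52, 10 mm high). Origin: on the bench, on the axis of jar and funnel; x points to the lever's side, z up. Posts at y = +-46 mm, 122 mm high. The gate plate (60 mm square, 100 mm up) shuts the throat at first; as the lever goes down it slides to -x, out to 102 mm from the axis.
- funnel_rim (a point): centre of the steel funnel's mouth, level with its rim, 176 mm above the bench; rim 146 mm outer diameter, wall 3 mm. The cone narrows at 52 degrees from level to a throat of 52 mm inner diameter, 120 down to 106 mm above the bench. Frame parallel to the stand's.
- jar_floor (a point): centre of the inner floor of the clear jar (fixed in the stand), 14 mm above the bench; inner radius 28 mm, outer 31 mm, its rim 80 mm above this point. Frame parallel to the stand's.
- gate_lever (a joint): angle of the spring lever, rad: 0 up (gate shut), stop at 0.60. Hinged about the stand's y axis through (62, 0, 100) mm in the stand's frame; pressing the pad down increases it. A spring pushes it back up; a detent must be overcome between 0.25 and 0.42 (up to about 8 N on the pad); pressed to the stop and let go it stays at about 0.49, gate fully open.
- lever_pad (a point): centre of the top of the lever's round grey pad (34 mm diameter), 88 mm from the hinge; moves with the lever: in the stand's frame at (143, 0, 134) mm when up, about (150, 0, 92) mm when latched.
- cap1: plated brass end cap, a stubby solid cylinder 23 mm in diameter and 18 mm high, 30 g; origin: centre of its underside, z along its axis. Starts standing on the scoop's floor.
- cap2: plated brass end cap, a stubby solid cylinder 23 mm in diameter and 18 mm high, 30 g; origin: centre of its underside, z along its axis. Starts standing on the scoop's floor.
- cap3: plated brass end cap, a stubby solid cylinder 23 mm in diameter and 18 mm high, 30 g; origin: centre of its underside, z along its axis. Starts standing on the scoop's floor.
- cap4: plated brass end cap, a stubby solid cylinder 23 mm in diameter and 18 mm high, 30 g; origin: centre of its underside, z along its axis. Starts standing on the scoop's floor.
- cap5: plated brass end cap, a stubby solid cylinder 23 mm in diameter and 18 mm high, 30 g; origin: centre of its underside, z along its axis. Starts standing on the scoop's floor.
- wash_bottle: bystander, loose: white plastic bottle, 60 mm diameter, 185 mm tall, standing. Origin: centre of its underside.
- beaker: bystander, loose: glass beaker, 68 mm diameter, 95 mm tall, standing. Origin: centre of its underside.
- dish: bystander, loose: flat closed dish, 90 mm diameter, 18 mm high. Origin: centre of its underside.
- mouse: bystander, loose: black computer mouse, 62 x 105 x 32 mm (x, y, z). Origin: centre of its underside.
- sample_box: bystander, loose: cardboard box 80 x 60 x 50 mm (x, y, z). Origin: centre of its underside.
- stapler: bystander, loose: stapler, 130 mm long (its x), 36 mm wide, 60 mm high. Origin: centre of its underside.
- holder: bystander, loose: grey pen pot with two pens, 64 mm diameter, 90 mm high (pens to 145 mm). Origin: centre of its underside.
Mind the look-alikes: they are no part of the job. Leave any brown or purple look-alike of the scoop alone.

How it is judged:
By the outcome, as a careful person would: the job done as asked, in the order asked, and still so for the second after the job is handed in, with the robot touching nothing.
It also fails if it takes over 72 s, if anything falls off the work surface, if the arm or the gripper's body presses on something with over 40 N, if the wrist force passes 120 N, or if a joint passes its speed limit or range.

## Working session

There is one attempt and no reset: what is moved stays moved. The work goes in short steps, Python scripts to look and compute and a shell command to move; the robot and the scene stay as the last step left them, time stands still between calls to the robot, and variables do not carry over. Pictures are saved under pics/ and viewed, at most 12 in all, crops included, and the job is handed in when it is done.

```bash
mkdir -p pics; cat > h.py <<'E'
import numpy as np, cv2
from plant import *
from scipy.spatial.transform import Rotation as R
def ray(cam,uv,m=None):
    m=m or camera_model(cam); f=240/np.tan(np.radians(m["fov_y"]/2)); P=np.array(m["pose"])
    d=P[:3,:3]@np.array([(uv[0]-m["cx"])/f,-(uv[1]-m["cy"])/f,-1]); return P[:3,3],d/np.linalg.norm(d)
def atz(cam,uv,z,m=None):
    o,d=ray(cam,uv,m); return o+d*(z-o[2])/d[2]
def tri(rs):
    A=sum(np.eye(3)-np.outer(d,d) for o,d in rs); b=sum((np.eye(3)-np.outer(d,d))@o for o,d in rs); p=np.linalg.solve(A,b)
    return p,[np.linalg.norm(np.cross(d,p-o)) for o,d in rs]
def proj(cam,p,m=None):
    m=m or camera_model(cam); f=240/np.tan(np.radians(m["fov_y"]/2)); P=np.array(m["pose"])
    q=P[:3,:3].T@(np.array(p)-P[:3,3]); return [m["cx"]-f*q[0]/q[2], m["cy"]+f*q[1]/q[2]]
E
python3 - <<'E'
from h import *
np.set_printoptions(precision=1,suppress=True)
for c in("scene","top"):
    im=capture(c); cv2.imwrite(f"pics/{c}0.png",im[:,:,::-1])
    print({k:(np.array(v) if k=="pose" else v) for k,v in camera_model(c).items()})
    for t in("scoop_grip","scoop_spout","scoop","funnel_rim","lever_pad","jar_floor","cap1"):
        print(c,t,[(round(r["score"],2),np.round(r["location"]).tolist()) for r in pinpoint(c,t)[:6]])
E
```

```text
{'fov_y': 53.016576143255676, 'cx': 326.97879702006884, 'cy': 250.40573995090375, 'pose': array([[   0.8,   -0.3,    0.6, 1167.5],
       [   0.6,    0.4,   -0.6, -817.6],
       [  -0. ,    0.8,    0.5,  752.3],
       [   0. ,    0. ,    0. ,    1. ]])}
scene scoop_grip [(0.79, [275.0, 285.0]), (0.77, [102.0, 327.0]), (0.74, [187.0, 284.0]), (0.22, [303.0, 316.0])]
scene scoop_spout [(0.89, [90.0, 377.0]), (0.84, [307.0, 224.0]), (0.82, [305.0, 315.0]), (0.57, [207.0, 320.0])]
scene scoop [(0.68, [326.0, 219.0]), (0.58, [280.0, 309.0]), (0.56, [110.0, 353.0])]
scene funnel_rim [(0.56, [382.0, 189.0])]
scene lever_pad [(0.51, [417.0, 217.0])]
scene jar_floor [(0.86, [380.0, 240.0])]
scene cap1 [(0.65, [270.0, 296.0]), (0.64, [282.0, 309.0]), (0.63, [280.0, 298.0]), (0.62, [268.0, 307.0]), (0.5, [262.0, 304.0])]
{'fov_y': 49.02117694980706, 'cx': 321.56334719752795, 'cy': 247.61135395931993, 'pose': array([[   0. ,    1. ,   -0.1,  400.9],
       [  -1. ,    0. ,   -0. ,  -41.2],
       [  -0. ,    0.1,    1. , 1576.6],
       [   0. ,    0. ,    0. ,    1. ]])}
top scoop_grip [(0.97, [428.0, 328.0]), (0.94, [508.0, 333.0]), (0.79, [378.0, 270.0]), (0.68, [226.0, 347.0])]
top scoop_spout [(0.86, [377.0, 241.0]), (0.84, [429.0, 297.0]), (0.77, [523.0, 316.0]), (0.7, [254.0, 352.0]), (0.57, [470.0, 256.0]), (0.26, [176.0, 244.0])]
top scoop [(0.96, [231.0, 344.0]), (0.94, [495.0, 329.0]), (0.78, [376.0, 271.0]), (0.76, [422.0, 329.0]), (0.45, [379.0, 271.0]), (0.44, [240.0, 261.0])]
top funnel_rim [(0.92, [231.0, 262.0]), (0.55, [378.0, 269.0])]
top lever_pad [(0.48, [243.0, 210.0])]
top jar_floor [(0.62, [239.0, 259.0]), (0.58, [387.0, 284.0]), (0.27, [229.0, 263.0])]
top cap1 [(0.57, [386.0, 284.0]), (0.56, [374.0, 276.0]), (0.48, [381.0, 274.0]), (0.47, [372.0, 284.0])]
```

View pics/scene0.png

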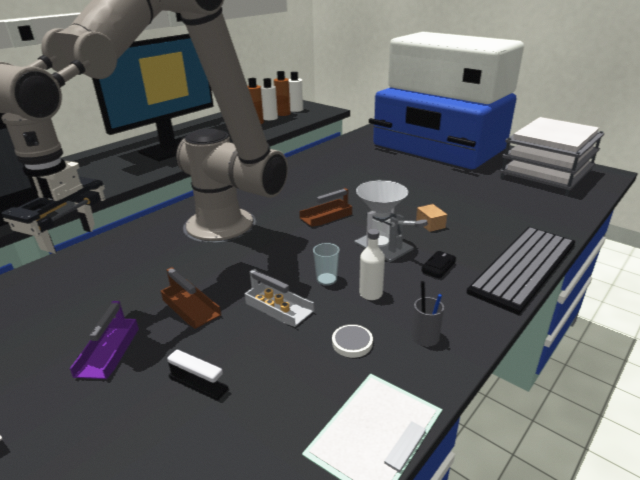

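View pics/top0.png

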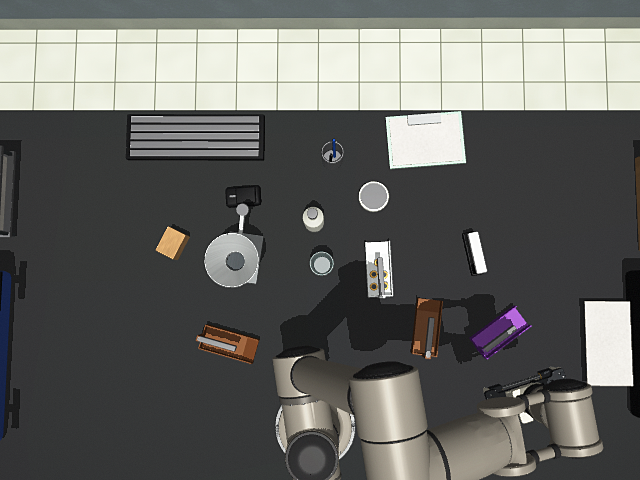

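The pictures show the steel scoop with its caps at top (378,268), with the spout facing away from the robot. In the scene picture it is at (278,298). The funnel is at top (231,261) and the lever pad at (242,210). The orange-brown and purple scoops are look-alikes.

```bash
python3 - <<'E'
from h import *
np.set_printoptions(precision=1,suppress=True)
S={'grip':((275,285),(378,270)),'spout':((305,315),(377,241)),'rim':((382,189),(231,262)),'pad':((417,217),(243,210)),'jar':((380,240),(239,259))}
for k,(a,b) in S.items(): print(k,*tri([ray('scene',a),ray('top',b)]))
for t,z in (("wash_bottle",0),("beaker",0),("dish",0),("mouse",0),("sample_box",0),("stapler",0),("holder",0)):
    for c in("top","scene"):
        print(t,c,[(round(r["score"],2),atz(c,r["location"],z)[:2]) for r in pinpoint(c,t)[:2]])
E
```

```text
grip [ 456.5 -182.5   66. ] [np.float64(2.7373205039475312), np.float64(2.737320503947397)]
spout [ 546.8 -181.5   19. ] [np.float64(0.8580473882398781), np.float64(0.8580473882399403)]
rim [476.  222.9 178.9] [np.float64(2.9135187510077736), np.float64(2.913518751007785)]
pad [616.  194.8 149. ] [np.float64(2.5605438667244833), np.float64(2.560543866724784)]
jar [487.  224.4  16.5] [np.float64(5.369555623312209), np.float64(5.369555623311928)]
wash_bottle top [(0.85, array([598.8,  11.8]))]
wash_bottle scene [(0.92, array([607.8,  10. ]))]
beaker top [(0.9, array([472.4, -18.7]))]
beaker scene [(0.87, array([465.5,  -5.9]))]
dish top [(0.78, array([ 688.9, -184.4]))]
dish scene [(0.64, array([463.4,  -7.6]))]
mouse top [(0.74, array([678.8, 221.5])), (0.3, array([538.2, 417.9]))]
mouse scene [(0.61, array([688.4, 217.6]))]
sample_box top [(0.94, array([535.8, 414.5])), (0.54, array([601.2,  10. ]))]
sample_box scene [(0.72, array([529.8, 437. ])), (0.33, array([481.9, 443.4]))]
stapler top [(0.73, array([ 503.7, -462.8])), (0.27, array([532.1, 418.7]))]
stapler scene [(0.78, array([ 516.7, -468.8]))]
holder top [(0.63, array([805.7, -48.5])), (0.62, array([607.9,  10.6]))]
holder scene [(0.65, array([799.5, -41.4]))]
```

```bash
cat >> h.py <<'E'
def cur():
    o=get_obs(); return np.array(o["tool_pos"]),R.from_euler('xyz',o["tcp_rot"]),o
def plan(p,rot=None):
    "units: first turn (tool axes), then shift in turned tool axes"
    p0,r0,o=cur(); rot=rot or r0
    print("turn",np.round(np.degrees((r0.inv()*rot).as_rotvec())/4,2),"shift",np.round(rot.inv().apply(np.array(p)-p0)/30,2))
def axes(yaw): # tool down, tool x pointing at world yaw (deg)
    c,s=np.cos(np.radians(yaw)),np.sin(np.radians(yaw))
    return R.from_matrix(np.array([[c,s,0],[s,-c,0],[0,0,-1]]).T)
E
python3 - <<'E'
from h import *
np.set_printoptions(precision=2,suppress=True)
p,r,o=cur(); print(o["time"],p,o["tcp_rot"]);print(r.as_matrix(), o["contact_force"])
m=camera_model("wrist"); P=np.array(m["pose"]);print(P, m["fov_y"]); print("cam in tool",r.inv().apply(P[:3,3]-p)); print(r.as_matrix().T@P[:3,:3])
for y in(0,180,-11,169): plan((400,-190,300),axes(y))
E
```

```text
1.5 [ 159.07 -500.33  226.74] [3.14 0.   0.31]
[[ 0.95  0.3   0.  ]
 [ 0.3  -0.95 -0.  ]
 [-0.    0.   -1.  ]] [-0.67 -0.23 -0.96]
[[   0.3     0.92    0.26  228.74]
 [  -0.95    0.29    0.08 -478.34]
 [   0.     -0.27    0.96  384.8 ]
 [   0.      0.      0.      1.  ]] 70.8069126004795
cam in tool [  73.05    0.16 -158.06]
[[-0.    0.96  0.27]
 [ 1.    0.    0.  ]
 [-0.    0.27 -0.96]]
turn [ 0.   -0.    4.41] shift [  8.03 -10.34  -2.44]
turn [  0.     0.   -40.59] shift [-8.03 10.34 -2.44]
turn [ 0.   -0.    7.16] shift [  5.91 -11.69  -2.44]
turn [  0.     0.   -37.84] shift [-5.91 11.69 -2.44]
```

```bash
python3 -m pendant '[0.5,-0.8,-0.5,0,0,0.9,1, 0.6,-0.8,-0.5,0,0,0.9,1, 0.7,-0.9,-0.5,0,0,0.9,1, 0.7,-0.9,-0.5,0,0,0.9,1, 0.7,-0.9,-0.4,0,0,0.8,1, 0.7,-1,0,0,0,0,1, 0.7,-1,0,0,0,0,1, 0.7,-1,0,0,0,0,1, 0.7,-1,0,0,0,0,1, 0.6,-0.8,0,0,0,0,1, 0.6,-0.6,0,0,0,0,1, 0.4,-0.4,0,0,0,0,1]'
python3 - <<'E'
from h import *
np.set_printoptions(precision=2,suppress=True)
p,r,o=cur();print(o["joint_positions"],p)
m=camera_model("wrist");im=capture("wrist");cv2.imwrite("pics/w1.png",im[:,:,::-1])
mt=camera_model("top");ms=camera_model("scene")
for t,z,top,sc in (("scoop_grip",71,(378,270),(275,285)),("scoop_spout",9.5,(377,241),(305,315)),("scoop",0,None,None)):
    for q in pinpoint("wrist",t)[:3]:
        print(t,round(q["score"],2),q["location"],atz("wrist",q["location"],z,m), tri([ray("wrist",q["location"],m),ray("scene",sc)]) if sc else "")
E
```

```text
time: 2.7
tool_pos: [363.3, -181.9, 298.9]
tcp_rot: [3.141, -0.001, 0.002]
contact_force: [0.1, 0.5, -0.3]
grip_width: 1.9
finger_force: 0.0
[-0.65  0.07  1.68  0.    1.4   0.92] [ 363.34 -181.95  298.94]
scoop_grip 0.92 [604.7, 284.6] [ 274.99 -535.71   71.  ] (array([ 459.52, -301.37,  225.99]), [np.float64(117.71239656192206), np.float64(117.71239656192203)])
scoop_grip 0.91 [319.1, 127.8] [ 457.63 -183.91   71.  ] (array([ 457.  , -184.89,   67.62]), [np.float64(1.2601120681037674), np.float64(1.2601120681037583)])
scoop_spout 0.97 [314.8, 59.4] [ 538.56 -178.93    9.5 ] (array([ 539.81, -176.89,   11.61]), [np.float64(2.6629097659656504), np.float64(2.6629097659656207)])
scoop_spout 0.78 [625.1, 232.4] [ 325.96 -602.35    9.5 ] (array([ 514.97, -317.61,  198.53]), [np.float64(149.2108546271245), np.float64(149.2108546271245)])
scoop_spout 0.73 [71.1, 307.2] [213.45 175.6    9.5 ] (array([-168.55,  665.78, -784.95]), [np.float64(114.42736778251155), np.float64(114.4273677825113)])
scoop 0.79 [566.5, 264.3] [ 276.54 -538.91    0.  ] 
scoop 0.71 [322.7, 128.7] [ 460.46 -188.93    0.  ] 
scoop 0.65 [414.9, 256.9] [ 287.52 -320.97    0.  ]
```

View pics/w1.png

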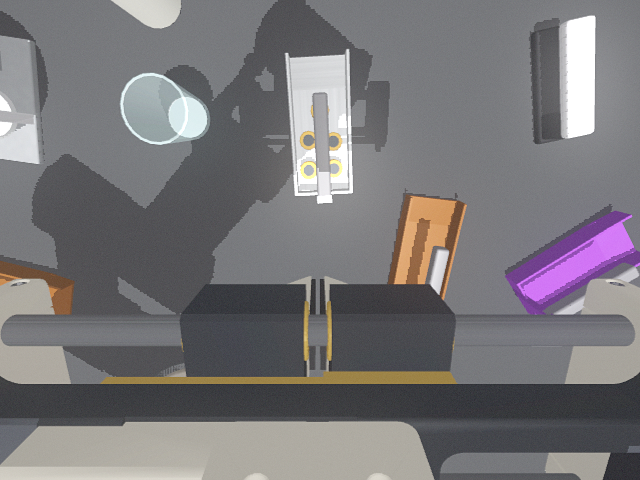

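The wrist picture shows the steel scoop with the handle at about (320,145), the spout at (318,57) and a yaw of about +3°. All five caps are inside, and the gripper is shut at the bottom of the frame.

```bash
python3 -m pendant '[0.3,-0.8,0,0,0,0,1, 0.5,-1,0,0,0,0,1, 0.5,-1,0,0,0,0,1, 0.6,-1,0,0,0,0,1, 0.6,-1,0,0,0,0,1, 0.6,-1,0,0,0,0,1, 0.6,-1,0,0,0,0,1, 0.6,-1,0,0,0,0,1, 0.6,-1,0.2,0,0,0,1, 0.4,-1,0.2,0,0,0.9,1, 0.4,-0.8,0.2,0,0,0.9,1, 0.2,-0.5,0.2,0,0,0.9,1]'
python3 - <<'E'
from h import *
np.set_printoptions(precision=2,suppress=True)
p,r,o=cur();print(o["time"],o["joint_positions"],p)
m=camera_model("wrist");im=capture("wrist");cv2.imwrite("pics/w2.png",im[:,:,::-1])
for t,z,sc in (("lever_pad",134,(417,217)),("funnel_rim",176,(382,189)),("jar_floor",14,(380,240))):
    for q in pinpoint("wrist",t)[:2]:
        print(t,round(q["score"],2),q["location"],atz("wrist",q["location"],z,m), *tri([ray("wrist",q["location"],m),ray("scene",sc)]))
E
```

```text
time: 4.1
tool_pos: [543.4, 148.3, 274.1]
tcp_rot: [3.141, 0.0, -0.191]
contact_force: [-0.3, -1.2, -0.4]
grip_width: 0.4
finger_force: 0.0
4.1 [ 0.13  0.38  1.33 -0.    1.43  1.89] [543.42 148.35 274.07]
lever_pad 0.65 [240.2, 156.6] [620.72 200.64 134.  ] [617.26 195.14 149.15] [np.float64(3.793559796391201), np.float64(3.7935597963911087)]
jar_floor 0.73 [272.9, 270.5] [473.73 221.45  14.  ] [477.27 222.9   14.01] [np.float64(3.7313674233479888), np.float64(3.731367423347723)]
```

View pics/w2.png

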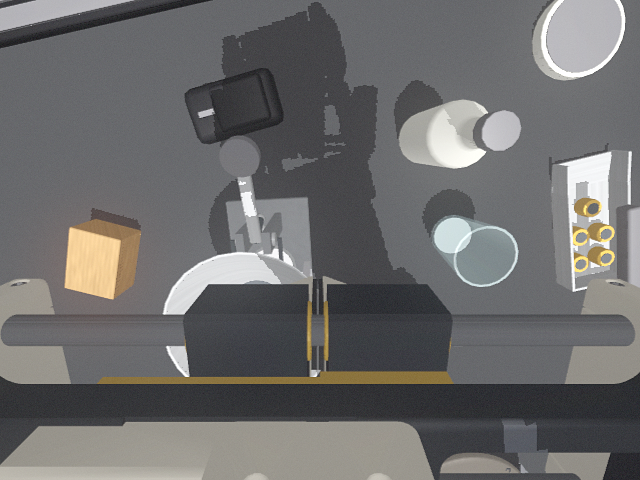

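The pad is at (240,157), the funnel at (245,310) and the mouse behind the pad at (235,105). I'll go over the pad, down to about 20 mm above it, then press in force-checked steps.

```bash
python3 -m pendant '[0.6,-0.5,0.2,0,0,0,1, 0.8,-0.8,0.6,0,0,0,1, 0.6,-0.6,0.8,0,0,0,1, 0.3,-0.27,0.9,0,0,0,1, 0,0,0.9,0,0,0,1, 0,0,0.7,0,0,0,1, 0,0,0.2,0,0,0,1]'; python3 -m pendant '[0,0,0.3,0,0,0,1, 0,0,0.3,0,0,0,1,0,0,0.3,0,0,0,1, 0,0,0.3,0,0,0,1,0,0,0,0,0,0,1]'
```

```text
time: 5.0
tool_pos: [621.4, 197.1, 143.5]
tcp_rot: [3.14, 0.004, -0.188]
contact_force: [-0.1, -0.8, 0.2]
grip_width: 0.3
finger_force: 0.0
time: 5.5
tool_pos: [623.0, 199.0, 109.4]
tcp_rot: [-3.141, -0.001, -0.188]
contact_force: [2.0, 0.1, 5.8]
grip_width: 0.6
finger_force: 3.2
```

```bash
python3 -m pendant '[0,0,0.2,0,0,0,1, 0,0,0.2,0,0,0,1,0,0,0.2,0,0,0,1,0,0,0,0,0,0,1]';python3 -m pendant '[0,0,0.15,0,0,0,1, 0,0,0.1,0,0,0,1,0,0,0,0,0,0,1]'
```

```text
time: 5.9
tool_pos: [622.4, 199.2, 90.8]
tcp_rot: [3.141, 0.001, -0.188]
contact_force: [1.8, -0.7, 3.4]
grip_width: 0.3
finger_force: 1.7
time: 6.2
tool_pos: [622.0, 199.4, 85.0]
tcp_rot: [3.142, 0.001, -0.188]
contact_force: [-2.8, 0.3, 8.4]
grip_width: 0.4
finger_force: 3.9
```

```bash
python3 -m pendant '[0,0,0.1,0,0,0,1,0,0,0,0,0,0,1]';python3 -m pendant '[0,0,0.1,0,0,0,1,0,0,0,0,0,0,1]'
```

```text
time: 6.4
tool_pos: [622.1, 199.5, 84.5]
tcp_rot: [-3.141, -0.001, -0.187]
contact_force: [-7.6, -0.9, 22.5]
grip_width: 0.5
finger_force: 9.7
time: 6.6
tool_pos: [622.2, 199.5, 84.0]
tcp_rot: [-3.141, -0.002, -0.187]
contact_force: [-14.0, -3.1, 36.4]
grip_width: 0.7
finger_force: 15.8
```

At the stop. I'll lift slowly and look at the latched lever.

```bash
python3 -m pendant '[0,0,-0.2,0,0,0,1,0,0,-0.3,0,0,0,1,0,0,-0.5,0,0,0,1,0,0,-1,0,0,0,1,0,0,-1,0,0,0,1,0,0,-1,0,0,0,1,-0.5,0.5,-1,0,0,0,1,-0.8,0.8,-1,0,0,0,1,-0.8,0.8,-1,0,0,0,1,-0.7,0.6,-0.7,0,0,0,-1,0,0,0,0,0,0,-1]'
python3 - <<'E'
from h import *
np.set_printoptions(precision=2,suppress=True)
p,r,o=cur();print(o["time"],o["joint_positions"],p)
m=camera_model("wrist");im=capture("wrist");cv2.imwrite("pics/w3.png",im[:,:,::-1]);capture("scene")
for t,z in (("lever_pad",92),("funnel_rim",176),("jar_floor",14)):
    a=pinpoint("wrist",t)[:1];b=pinpoint("scene",t)[:1]
    for q in a:
        print(t,round(q["score"],2),q["location"],atz("wrist",q["location"],z,m), *(tri([ray("wrist",q["location"],m),ray("scene",b[0]["location"])]) if b else ()))
E
```

```text
time: 7.7
tool_pos: [523.7, 134.4, 312.7]
tcp_rot: [-3.14, -0.004, -0.189]
contact_force: [0.3, 0.6, 0.5]
grip_width: 12.2
finger_force: 0.0
7.7 [ 0.11  0.32  1.32 -0.    1.5   1.87] [523.73 134.37 312.66]
funnel_rim 0.75 [237.8, 295.3] [478.36 220.06 176.  ] [481.7  221.17 176.65] [np.float64(3.2896744751620064), np.float64(3.289674475161944)]
jar_floor 0.8 [265.2, 247.6] [477.87 218.43  14.  ] [480.49 214.48  29.29] [np.float64(1.4422177548628494), np.float64(1.4422177548628414)]
```

View pics/w3.png

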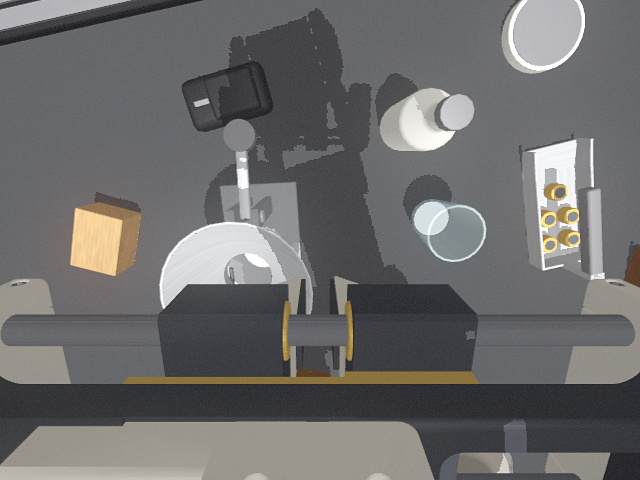

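The pad now sits farther down and out at (240,134), and the throat at (250,265) shows open. Next I'll test the wrist's tilt direction in free air.

```bash
python3 - <<'E'
from h import *
for z in(92,134): 
    m=camera_model("wrist"); q=atz("wrist",(239.5,135),z,m); print(z,q, np.hypot(q[0]-478,q[1]-221))
E
python3 -m pendant '[0,0,0,1,0,0,-1,0,0,0,1,0,0,-1,0,0,0,1,0,0,-1,0,0,0,0,0,0,-1]'; python3 -c "
from h import *
print(get_obs()['joint_positions'])"; python3 -m pendant '[0,0,0,-1,0,0,-1,0,0,0,-1,0,0,-1,0,0,0,-1,0,0,-1]'
```

```text
92 [624.67050053 200.03651049  92.        ] 148.1610732252493
134 [621.58869494 191.27583162 134.        ] 146.63300958180344
time: 8.5
tool_pos: [524.9, 134.1, 308.3]
tcp_rot: [-2.932, 0.002, -0.19]
contact_force: [0.7, 0.1, -0.3]
grip_width: 76.0
finger_force: 0.0
[-0.01433353  0.2804348   1.40565983  0.20886756  1.42323727  1.71921182]
time: 8.8
tool_pos: [525.2, 135.2, 309.2]
tcp_rot: [3.137, -0.001, -0.189]
contact_force: [0.3, 0.3, -0.3]
grip_width: 91.2
finger_force: 0.0
```

```bash
cat > kin.py <<'E'
from h import *
from scipy.optimize import least_squares
lo=np.array([-2.53,-.77,.04,-1,.28,-3.11]);hi=np.array([2.53,2.02,2.7,4.14,2.66,3.11])
def fk(q,k):
    a1,b,h,L2,L3,e,L6=k
    A=R.from_euler('z',q[0]);B=A*R.from_euler('y',q[1]);C=B*R.from_euler('y',q[2]);D=C*R.from_euler('z',q[3])*R.from_euler('y',q[4])*R.from_euler('z',q[5]+np.pi/2)
    return A.apply([a1,b,h])+B.apply([0,0,L2])+C.apply([e,0,L3])+D.apply([0,0,L6]),D
D=[([-1.409,.342,1.524,0,1.275,-.146],[159.07,-500.33,226.74]),([-.65,.07,1.68,0,1.4,.92],[363.34,-181.95,298.94]),([.13,.38,1.33,0,1.43,1.89],[543.42,148.35,274.07]),([.11,.32,1.32,0,1.5,1.87],[523.73,134.37,312.66]),([-0.01433353,0.2804348,1.40565983,0.20886756,1.42323727,1.71921182],[524.9,134.1,308.3])]
K=least_squares(lambda k:np.concatenate([fk(q,k)[0]-p for q,p in D]+[(k-[0,76,400,400,400,0,250])*.01]),[0,76,400,400,400,0,250]).x
def ik(p,rot,q0):
    f=lambda q:np.concatenate([(fk(q,K)[0]-p)/100,(fk(q,K)[1].inv()*rot).as_rotvec()])
    s=least_squares(f,np.clip(q0,lo+.01,hi-.01),bounds=(lo,hi)); return s.x,np.abs(s.fun).max()
def tool(spout,yaw,tilt,s): # scoop pose from spout point, yaw/tilt deg -> tcp pose
    S=R.from_euler('ZY',[yaw,tilt],degrees=True); o=np.array(spout)-S.apply([85,0,9.5])
    T=S*(R.from_euler('x',np.pi) if s>0 else R.from_euler('zx',[0,np.pi])*R.from_euler('z',np.pi))
    return o+S.apply([0,0,52]),T
E
python3 - <<'E'
from kin import *
np.set_printoptions(precision=2,suppress=True)
print(K,[np.round(fk(q,K)[0]-p,1) for q,p in D]); q0=get_obs()["joint_positions"]
print(fk(q0,K)[1].as_matrix()-cur()[1].as_matrix())
F=np.array([478,221])
for s in(1,-1):
  for yaw in(90,60,30,0,-30,-60,-90):
    d=np.array([np.cos(np.radians(yaw)),np.sin(np.radians(yaw))]);q=np.array([.2,.3,1.4,.0,1.4,0]);out=[]
    for tilt,z in((0,200),(30,185),(45,172),(60,172)):
        t=tool([*(F-28*d),z],yaw,tilt,s); best=None
        for q6 in ((-2,-1,0,1,2) if tilt==0 else (q[5],)):
            c=ik(*t,[*q[:5],q6]); best=c if best is None or c[1]<best[1] else best
        q=best[0]; out.append(round(best[1],2))
    print(s,yaw,out,q,t[0])
E
```

```text
[  3.86  76.05 227.35 504.03 376.83  47.88 319.48] [array([-0.3, -0.3,  0.5]), array([ 0.1,  1.2, -2.5]), array([-0.1, -0.6,  2.2]), array([ 0.2,  0. , -0.2]), array([ 0.4, -0. , -0. ])]
[[ 0.  0. -0.]
 [ 0. -0. -0.]
 [ 0.  0. -0.]]
1 90 [np.float64(0.0), np.float64(0.0), np.float64(0.0), np.float64(0.0)] [ 0.66  0.7   1.25 -0.8   1.88  0.69] [478.   187.31 266.86]
1 60 [np.float64(0.0), np.float64(0.0), np.float64(0.0), np.float64(0.0)] [ 0.52  0.84  0.97 -0.58  2.22  0.91] [461.15 191.82 266.86]
1 30 [np.float64(0.0), np.float64(0.0), np.float64(0.0), np.float64(0.0)] [ 0.36  0.91  0.83 -0.21  2.43  1.33] [448.82 204.15 266.86]
1 0 [np.float64(0.0), np.float64(0.0), np.float64(0.0), np.float64(0.0)] [0.2  0.88 0.9  0.25 2.39 1.85] [444.31 221.   266.86]
1 -30 [np.float64(0.0), np.float64(0.0), np.float64(0.0), np.float64(0.0)] [0.03 0.76 1.14 0.57 2.13 2.2 ] [448.82 237.85 266.86]
1 -60 [np.float64(0.01), np.float64(0.0), np.float64(0.0), np.float64(0.0)] [-0.11  0.59  1.47  0.8   1.79  2.39] [461.15 250.18 266.86]
1 -90 [np.float64(0.0), np.float64(0.04), np.float64(0.2), np.float
[... 324 characters left out ...]
.15 191.82 266.86]
-1 30 [np.float64(0.0), np.float64(0.0), np.float64(0.0), np.float64(0.0)] [ 0.36  0.91  0.83 -0.21  2.43 -1.82] [448.82 204.15 266.86]
-1 0 [np.float64(0.0), np.float64(0.0), np.float64(0.0), np.float64(0.0)] [ 0.2   0.88  0.9   0.25  2.39 -1.29] [444.31 221.   266.86]
-1 -30 [np.float64(0.0), np.float64(0.0), np.float64(0.0), np.float64(0.0)] [ 0.03  0.76  1.14  0.57  2.13 -0.94] [448.82 237.85 266.86]
-1 -60 [np.float64(0.0), np.float64(0.0), np.float64(0.0), np.float64(0.0)] [-0.11  0.59  1.47  0.8   1.79 -0.75] [461.15 250.18 266.86]
-1 -90 [np.float64(0.0), np.float64(0.0), np.float64(0.0), np.float64(0.0)] [-0.21  0.4   1.82  1.03  1.41 -0.66] [478.   254.69 266.86]
```

```bash
python3 -m pendant '[0,0.5,0,0,0,-0.8,-1,0,0.8,0,0,0,-0.9,-1,0,1,0,0,0,-0.9,-1,-0.2,1,0,0,0,-0.9,-1,-0.2,1,0,0,0,0,-1,-0.2,1,0,0,0,0,-1,-0.2,1,0,0,0,0,-1,-0.2,1,0,0,0,0,-1,-0.2,1,0,0,0,0,-1,-0.2,1,0,0,0,0,-1,-0.2,0.7,0.5,0,0,0,-1,-0.2,0.4,0.8,0,0,0,-1]'
python3 - <<'E'
from h import *
np.set_printoptions(precision=2,suppress=True)
p,r,o=cur();print(o["time"],o["joint_positions"],p)
m=camera_model("wrist");im=capture("wrist");cv2.imwrite("pics/w4.png",im[:,:,::-1])
for t,z in (("scoop_grip",71),("scoop_spout",9.5)):
    for q in pinpoint("wrist",t)[:2]: print(t,round(q["score"],2),q["location"],atz("wrist",q["location"],z,m))
for i,q in enumerate(regions_of("wrist","scoop_grip")[:2]):
    c=cv2.minAreaRect(np.argwhere(q["pixels"])[:,::-1].astype(np.float32)); b=cv2.boxPoints(c)
    print(q["score"],q["location"],[atz("wrist",x,40,m)[:2] for x in b])
E
```

```text
time: 10.0
tool_pos: [475.6, -180.6, 270.7]
tcp_rot: [3.138, -0.001, 0.055]
contact_force: [0.5, -0.1, 0.5]
grip_width: 92.1
finger_force: 0.0
10.0 [-0.51  0.28  1.49 -0.    1.37  1.  ] [ 475.59 -180.55  270.69]
scoop_grip 0.64 [318.8, 233.0] [ 459.71 -183.8    71.  ]
scoop_grip 0.62 [429.2, 373.2] [ 288.97 -329.79   71.  ]
scoop_spout 0.95 [317.8, 156.9] [ 538.67 -178.72    9.5 ]
scoop_spout 0.28 [190.0, 200.2] [477.92 -22.83   9.5 ]
0.93 [406.6, 358.8] [array([ 258.61, -274.91]), array([ 388.33, -261.58]), array([ 392.19, -334.79]), array([ 262.69, -354.24])]
0.67 [317.8, 211.9] [array([ 355.38, -152.21]), array([ 540.76, -146.32]), array([ 544.5 , -215.29]), array([ 359.47, -230.31])]
```

View pics/w4.png

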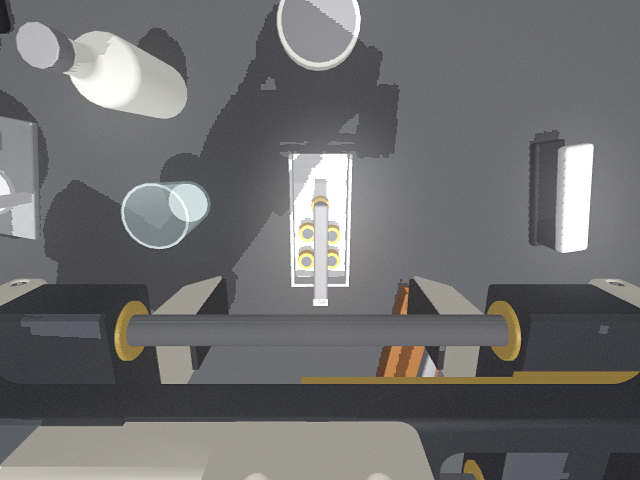

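The bar runs from (321,180) to (320,303), lined up with the tool and centred. I'll descend and grip.

```bash
python3 -m pendant '[-0.3,0.04,0.5,0,0,0,-1,-0.28,0.04,1,0,0,0,-1,0,0,1,0,0,0,-1,0,0,1,0,0,0,-1,0,0,1,0,0,0,-1,0,0,1,0,0,0,-1,0,0,0.8,0,0,0,-1,0,0,0.6,0,0,0,-1,0,0,0.39,0,0,0,-1,0,0,0,0,0,0,-1]'; python3 -m pendant '[0,0,0,0,0,0,0,0,0,0,0,0,0,0,0,0,0,0,0,0,0.4,0,0,0,0,0,0,0.4,0,0,0,0,0,0,0.7,0,0,0,0,0,0,0.7,0,0,0,0,0,0,1,0,0,0,0,0,0,1,0,0,0,0,0,0,1,0,0,0,0,0,0,1]'
```

```text
time: 11.2
tool_pos: [457.9, -181.2, 51.1]
tcp_rot: [-3.141, 0.001, 0.058]
contact_force: [0.0, -0.0, 0.8]
grip_width: 91.7
finger_force: 0.0
time: 12.2
tool_pos: [458.0, -182.7, 51.8]
tcp_rot: [3.14, -0.001, 0.057]
contact_force: [-0.2, -4.6, 2.8]
grip_width: 16.5
finger_force: 2.6
```

```bash
python3 -m pendant '[0,0,0,0,0,0,1,0,0,0,0,0,0,1,0,0,0,0,0,0,1]'; python3 -m pendant '[0,0,-0.2,0,0,0,1,0,0,-0.4,0,0,0,1,0,0,-0.6,0,0,0,1,0,0,-0.6,0,0,0,1,0,0,-0.7,0,0,0,1,0,0,-0.7,0,0,0,1,0,0,-0.7,0,0,0,1,0,0,-0.7,0,0,0,1,0,0,-0.7,0,0,0,1,0,0,-0.7,0,0,0,1,0,0,-0.6,0,0,0,1,0,0,-0.5,0,0,0,1]'
python3 - <<'E'
from kin import *
np.set_printoptions(precision=2,suppress=True)
p,r,o=cur();print(o["time"],o["joint_positions"],p)
im=capture("scene");cv2.imwrite("pics/s2.png",cv2.resize(im[140:400,150:500,::-1],None,fx=2,fy=2))
F=np.array([478,221])
for yaw in(45,):
    d=np.array([np.cos(np.radians(yaw)),np.sin(np.radians(yaw))])
    t=tool([*(F-28*d),205],yaw,0,1); print(t[0],ik(*t,o["joint_positions"])); plan(*t)
E
```

```text
time: 12.5
tool_pos: [457.1, -181.6, 51.1]
tcp_rot: [-3.141, 0.001, 0.056]
contact_force: [0.4, 0.2, -4.1]
grip_width: 15.6
finger_force: 30.0
time: 13.7
tool_pos: [457.4, -181.8, 266.7]
tcp_rot: [3.141, -0.001, 0.057]
contact_force: [0.4, 0.3, -4.8]
grip_width: 15.4
finger_force: 30.0
13.7 [-0.53  0.25  1.54  0.    1.35  0.98] [ 457.36 -181.77  266.67]
[398.1 141.1 247.5] (array([ 0.16,  0.13,  1.75, -0.  ,  1.26,  0.94]), np.float64(1.7053025658242404e-15))
turn [  0.07  -0.05 -10.44] shift [ 6.2  -9.04  0.71]
```

View pics/s2.png

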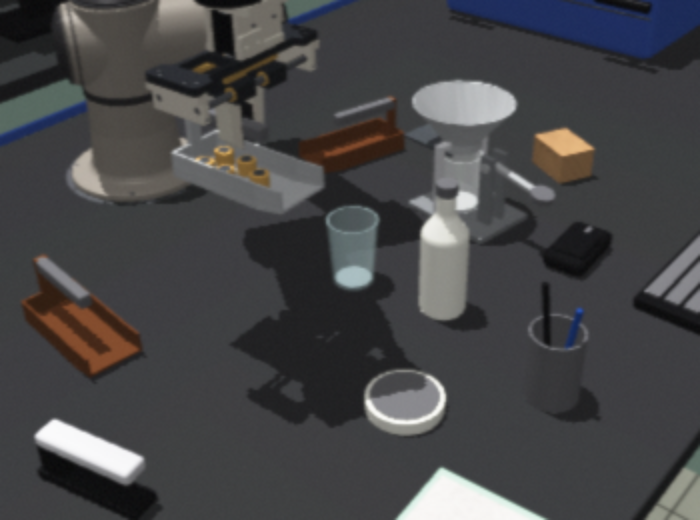

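The scoop hangs level at (240,160) in the crop with the caps in it. The lever is down at (540,192). Now carry it smoothly to the funnel.

```bash
python3 -m pendant '[0,-0.2,0,0,0,0,1,0,-0.4,0,0,0,0,1,-0.1,-0.6,0,0,0,0,1,-0.1,-0.7,0,0,0,0,1,-0.1,-0.8,0,0,0,0,1,-0.1,-0.8,0,0,0,0,1,-0.1,-0.8,0,0,0,0,1,-0.1,-0.8,0,0,0,0,1,-0.1,-0.8,0,0,0,0,1,-0.1,-0.8,0,0,0,0,1,-0.1,-0.8,0,0,0,0,1,-0.1,-0.8,0,0,0,0,1]'; python3 -m pendant '[-0.1,-0.8,0,0,0,-0.2,1,-0.1,-0.7,0,0,0,-0.5,1,-0.1,-0.5,0,0,0,-0.8,1,0,-0.3,0,0,0,-1,1,0,-0.1,0,0,0,-1,1,0,0,0,0,0,-1,1,0,0,0,0,0,-1,1,0,0,0,0,0,-1,1,0,0,0,0,0,-1,1,0,0,0,0,0,-1,1,0,0,0,0,0,-1,1,0,0,0,0,0,-0.6,1]'
python3 - <<'E'
from kin import *
np.set_printoptions(precision=2,suppress=True)
p,r,o=cur();print(o["time"],o["joint_positions"],p)
m=camera_model("wrist");im=capture("wrist");cv2.imwrite("pics/w5.png",im[:,:,::-1])
for t,z in(("funnel_rim",176),("scoop_spout",p[2]-42),("jar_floor",14)):
    for q in pinpoint("wrist",t)[:2]: print(t,round(q["score"],2),q["location"],atz("wrist",q["location"],z,m))
F=np.array([478,221]);d=np.array([.707,.707])
for tilt,z in((0,205),(28,205),(28,178)):plan(*tool([*(F-28*d),z],45,tilt,1))
E
```

```text
time: 14.95
tool_pos: [411.8, 67.1, 263.9]
tcp_rot: [-3.141, 0.002, 0.057]
contact_force: [0.7, 0.4, -3.6]
grip_width: 15.6
finger_force: 30.0
time: 16.15
tool_pos: [396.4, 136.8, 263.8]
tcp_rot: [-3.14, 0.001, 0.765]
contact_force: [0.1, 0.4, -2.6]
grip_width: 15.8
finger_force: 30.0
16.15 [0.15 0.12 1.72 0.   1.31 0.95] [396.37 136.83 263.82]
funnel_rim 0.57 [310.1, 76.2] [478.92 222.16 176.  ]
scoop_spout 0.86 [316.6, 129.2] [456.22 194.29 221.82]
scoop_spout 0.73 [202.9, 283.8] [338.51 181.97 221.82]
jar_floor 0.71 [312.8, 107.6] [476.94 220.88  14.  ]
turn [-0.01  0.01 -0.35] shift [ 0.13 -0.08  0.55]
turn [-0.09 -6.99 -0.34] shift [ 0.71 -0.08 -1.07]
turn [-0.09 -6.99 -0.34] shift [ 1.13 -0.08 -0.28]
```

View pics/w5.png

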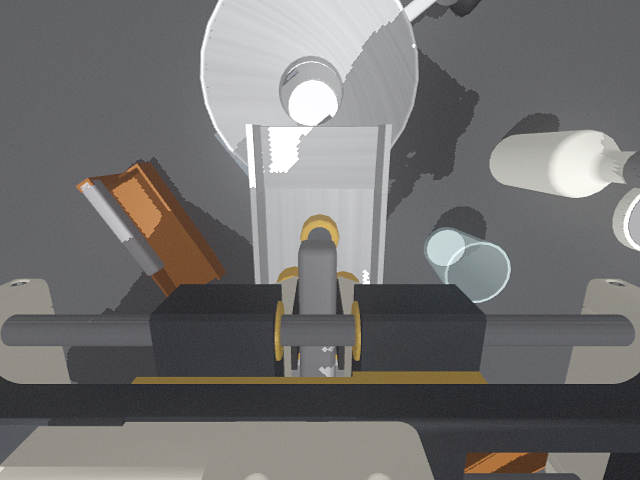

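The picture shows the spout over the funnel mouth, with its edge at (318,127) and the open throat at (312,95). I'll tilt to 24°, pivoting about the spout's edge, and lower.

```bash
python3 -m pendant '[0.1,-0.08,-0.1,0,-0.5,-0.2,1,0.1,0,-0.2,0,-1,-0.1,1,0.1,0,-0.2,0,-1,0,1,0.1,0,-0.2,0,-1,0,1,0.1,0,-0.2,0,-1,0,1,0.1,0,-0.2,0,-1,0,1,0.15,0,0.2,0,-0.5,0,1,0.15,0,0.4,0,0,0,1,0.15,0,0.4,0,0,0,1,0.1,0,0.2,0,0,0,1,0,0,0,0,0,0,1]'
python3 - <<'E'
from kin import *
np.set_printoptions(precision=2,suppress=True)
p,r,o=cur();print(o["time"],o["joint_positions"])
S=r*R.from_euler('x',np.pi);print("scoop ypr",S.as_euler('ZYX',degrees=True),"spout",p+S.apply([85,0,-42.5]))
m=camera_model("wrist");capture("wrist")
for q in pinpoint("wrist","scoop_spout")[:1]: print(q["location"],"expected",proj("wrist",p+S.apply([85,0,-42.5]),m))
E
```

```text
time: 17.45
tool_pos: [412.5, 154.1, 253.7]
tcp_rot: [-3.14, 0.421, 0.783]
contact_force: [1.1, -0.1, -4.1]
grip_width: 15.8
finger_force: 30.0
17.45 [ 0.32  0.41  1.42 -0.18  1.69  1.12]
scoop ypr [44.86 24.09  0.11] spout [455.13 196.7  180.18]
[497.2, 330.5] expected [np.float64(316.668699947449), np.float64(125.47766213298459)]
```

```bash
python3 -m pendant '[0.08,0,-0.1,0,-0.5,0,1,0.08,0,-0.1,0,-0.5,0,1,0.08,0,-0.1,0,-0.5,0,1,0.08,0,-0.1,0,-0.5,0,1,0.08,0,-0.1,0,-0.5,0,1,0.08,0,-0.1,0,-0.5,0,1,0.08,0,-0.1,0,-0.5,0,1,0.08,0,-0.1,0,-0.5,0,1,0,0,0,0,0,0,1,0,0,0,0,0,0,1]'
python3 - <<'E'
from kin import *
np.set_printoptions(precision=2,suppress=True)
p,r,o=cur()
S=r*R.from_euler('x',np.pi);print("scoop ypr",S.as_euler('ZYX',degrees=True),"spout",p+S.apply([85,0,-42.5]))
a=capture("wrist")[:300,120:520];b=capture("scene")[140:290,250:450]
cv2.imwrite("pics/m1.png",np.hstack([a,cv2.resize(b,(400,300))])[:,:,::-1])
E
```

```text
time: 18.55
tool_pos: [433.7, 174.6, 265.5]
tcp_rot: [-3.141, 0.697, 0.783]
contact_force: [-0.2, -0.2, -2.5]
grip_width: 16.0
finger_force: 30.0
scoop ypr [44.85 39.92  0.03] spout [460.55 201.32 178.34]
```

View pics/m1.png

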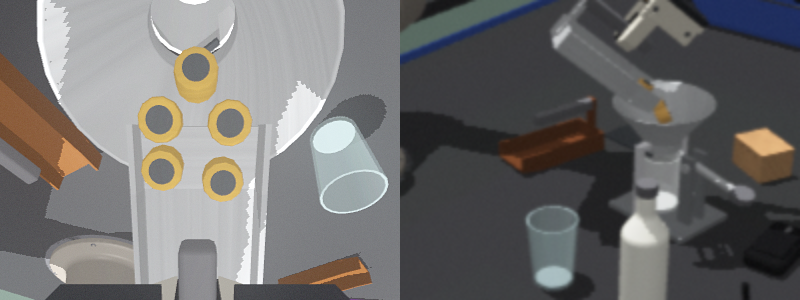

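One cap is already leaving the spout at (195,75) and the other four sit on the lip. I'll tilt on gently.

```bash
python3 -m pendant '[0,0,0,0,0,0,1,0,0,0,0,0,0,1,0,0,0,0,0,0,1,0,0,0,0,0,0,1,0.05,0,-0.1,0,-0.5,0,1,0.05,0,-0.1,0,-0.5,0,1,0.05,0,-0.1,0,-0.5,0,1,0.05,0,-0.1,0,-0.5,0,1,0,0,0,0,0,0,1,0,0,0,0,0,0,1,0,0,0,0,0,0,1,0,0,0,0,0,0,1]'
python3 - <<'E'
from kin import *
np.set_printoptions(precision=2,suppress=True)
p,r,o=cur()
S=r*R.from_euler('x',np.pi);print("scoop ypr",S.as_euler('ZYX',degrees=True),"spout",p+S.apply([85,0,-42.5]))
a=capture("wrist")[:300,120:520];b=capture("scene")[140:290,250:450]
cv2.imwrite("pics/m2.png",np.hstack([a,cv2.resize(b,(400,300))])[:,:,::-1])
for c in("wrist","scene"):print(c,[(round(q["score"],2),q["location"]) for q in search_frame(c,"cap1")])
E
```

```text
time: 19.85
tool_pos: [442.3, 183.2, 270.5]
tcp_rot: [-3.141, 0.837, 0.783]
contact_force: [-0.6, 0.0, -1.5]
grip_width: 15.8
finger_force: 30.0
scoop ypr [44.85 47.94  0.03] spout [460.31 201.11 178.93]
wrist []
scene [(0.36, [354.2, 163.0]), (0.16, [414.6, 230.9])]
```

View pics/m2.png

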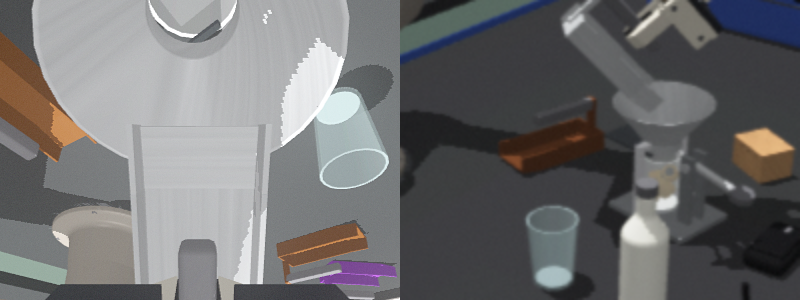

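The scoop and funnel are empty and brass shows in the jar. I'll raise, untilt and check the jar.

```bash
python3 -m pendant '[-0.2,0,-0.2,0,0,0,1,-0.4,0,-0.4,0,0,0,1,-0.4,0,-0.4,0,0.4,0,1,-0.1,0,0.2,0,1,0,1,-0.1,0,0.2,0,1,0,1,-0.1,0,0.2,0,1,0,1,-0.1,0,0.2,0,1,0,1,-0.1,0,0.2,0,1,0,1,-0.1,0,0.2,0,1,0,1,-0.1,0,0.2,0,1,0,1,-0.1,0,0.2,0,1,0,1]'; python3 -m pendant '[-0.1,0,0.2,0,1,0,1,-0.1,0,0.2,0,1,0,1,-0.1,0,0.2,0,1,0,1,0,0,0,0,0.6,0,1,-0.5,0,0,0,0,0,1,-0.5,0,0,0,0,0,1,0,0,0,0,0,0,1]'
python3 - <<'E'
from kin import *
np.set_printoptions(precision=2,suppress=True)
p,r,o=cur();print(r.as_euler('xyz'),p,o["contact_force"])
m=camera_model("wrist");a=capture("wrist");cv2.imwrite("pics/w6.png",a[:,:,::-1])
print([(round(q["score"],2),q["location"]) for q in search_frame("wrist","cap1")])
plan((457.5,-182,250),axes(3))
E
```

```text
time: 21.15
tool_pos: [411.7, 152.7, 286.6]
tcp_rot: [3.141, 0.246, 0.782]
contact_force: [-0.7, 0.2, -1.7]
grip_width: 15.6
finger_force: 30.0
time: 21.85
tool_pos: [380.7, 122.3, 270.0]
tcp_rot: [3.141, -0.0, 0.782]
contact_force: [0.2, 0.7, -2.5]
grip_width: 15.9
finger_force: 30.0
[ 3.14 -0.    0.78] [380.72 122.25 270.01] [ 0.21  0.74 -2.47]
[(0.89, [301.6, 84.2]), (0.72, [317.0, 62.7]), (0.66, [315.9, 214.4]), (0.52, [298.3, 68.8]), (0.51, [319.3, 92.3])]
turn [-0.   -0.02 10.45] shift [ 1.98 10.29  0.66]
```

View pics/w6.png

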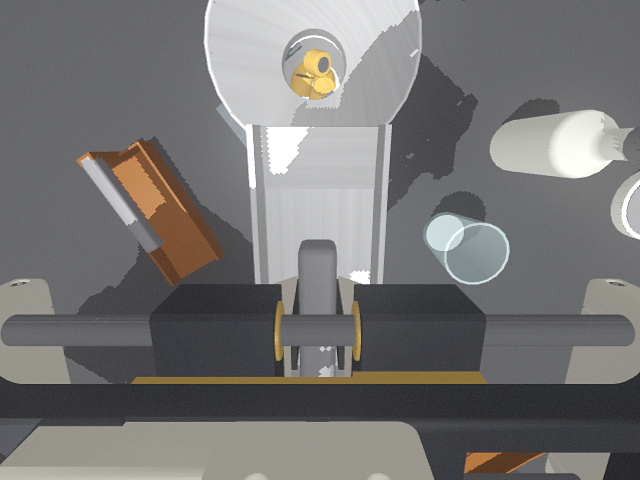

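All the visible caps lie in the jar at (315,75) and the scoop is empty. I'll carry the scoop back to its original spot.

```bash
python3 -m pendant '[0,0,0,0,0,0.5,1,0,0,0,0,0,1,1,0,0,0,0,0,1,1,0,0,0,0,0,1,1,0,0,0,0,0,1,1,0,0,0,0,0,1,1,0,0,0,0,0,1,1,0,0.1,0,0,0,1,1,0,0.3,0,0,0,1,1,0.1,0.6,0,0,0,1,1,0.2,0.9,0,0,0,0.95,1,0.2,1,0,0,0,0,1]'; python3 -m pendant '[0.2,1,0,0,0,0,1,0.2,1,0,0,0,0,1,0.2,1,0,0,0,0,1,0.2,1,0,0,0,0,1,0.2,1,0,0,0,0,1,0.2,0.9,0,0,0,0,1,0.2,0.8,0.2,0,0,0,1,0.2,0.5,0.4,0,0,0,1,0.1,0.2,0.6,0,0,0,1,0,0,0.8,0,0,0,1,0,0,0,0,0,0,1]'
python3 -c "
from kin import *
plan((457.5,-182,53),axes(3))"
```

```text
time: 23.15
tool_pos: [409.2, 38.6, 269.2]
tcp_rot: [-3.141, -0.0, 0.053]
contact_force: [0.4, -0.3, -2.1]
grip_width: 15.8
finger_force: 30.0
time: 24.25
tool_pos: [469.5, -178.9, 205.3]
tcp_rot: [-3.137, 0.007, 0.053]
contact_force: [0.2, -0.5, -2.4]
grip_width: 15.8
finger_force: 30.0
turn [-0.07  0.1   0.01] shift [-0.4   0.08  5.08]
```

```bash
python3 -m pendant '[-0.2,0,0.5,0,0,0,1,-0.2,0.05,0.9,0,0,0,1,0,0,0.9,0,0,0,1,0,0,0.9,0,0,0,1,0,0,0.8,0,0,0,1,0,0,0.5,0,0,0,1,0,0,0.3,0,0,0,1,0,0,0.2,0,0,0,1,0,0,0,0,0,0,1]'; python3 -m pendant '[0,0,0.05,0,0,0,1,0,0,0,0,0,0,1]'
```

```text
time: 25.15
tool_pos: [459.2, -182.1, 58.9]
tcp_rot: [-3.141, 0.001, 0.053]
contact_force: [-0.7, 0.1, -1.8]
grip_width: 15.7
finger_force: 30.0
time: 25.35
tool_pos: [459.4, -182.4, 58.0]
tcp_rot: [3.141, -0.001, 0.053]
contact_force: [0.7, 0.1, -2.8]
grip_width: 15.7
finger_force: 30.0
```

```bash
python3 -m pendant '[0,0,0.1,0,0,0,1,0,0,0.06,0,0,0,1,0,0,0,0,0,0,1]'; python3 -m pendant '[0,0,0.06,0,0,0,1,0,0,0,0,0,0,1]'
```

```text
time: 25.65
tool_pos: [458.8, -182.1, 52.4]
tcp_rot: [-3.141, 0.001, 0.053]
contact_force: [-1.1, -0.1, -2.1]
grip_width: 15.9
finger_force: 30.0
time: 25.85
tool_pos: [459.2, -182.5, 51.0]
tcp_rot: [-3.142, 0.0, 0.053]
contact_force: [-0.9, -1.7, -0.2]
grip_width: 16.1
finger_force: 30.0
```

Touching down (weight off). I'll open gently, then rise once clear.

```bash
python3 -m pendant '[0,0,0.02,0,0,0,1,0,0,0,0,0,0,0.5,0,0,0,0,0,0,0.5,0,0,0,0,0,0,0,0,0,0,0,0,0,0,0,0,0,0,0,0,-0.5,0,0,0,0,0,0,-1,0,0,0,0,0,0,-1,0,0,0,0,0,0,-1,0,0,0,0,0,0,-1,0,0,0,0,0,0,-1]'; python3 -m pendant '[0,0,-0.3,0,0,0,-1,0,0,-0.7,0,0,0,-1,0,0,-1,0,0,0,-1,0,0,-1,0,0,0,-1,0,0,-1,0,0,0,-1,0,0,-1,0,0,0,-1,0,0,-1,0,0,0,-1,0,0,-0.5,0,0,0,-1,0,0,0,0,0,0,-1]'
python3 - <<'E'
from h import *
a=capture("scene"); cv2.imwrite("pics/s3.png",cv2.resize(a[150:400,130:480,::-1],None,fx=2,fy=2))
print([(round(q["score"],2),q["location"]) for q in search_frame("scene","cap1")])
E
```

```text
time: 26.95
tool_pos: [458.9, -182.2, 50.2]
tcp_rot: [-3.141, 0.001, 0.053]
contact_force: [-0.6, 0.2, 0.5]
grip_width: 82.4
finger_force: 0.0
time: 27.85
tool_pos: [460.0, -182.8, 248.1]
tcp_rot: [3.139, -0.004, 0.053]
contact_force: [0.2, 0.3, -0.9]
grip_width: 91.7
finger_force: 0.0
[]
```

View pics/s3.png

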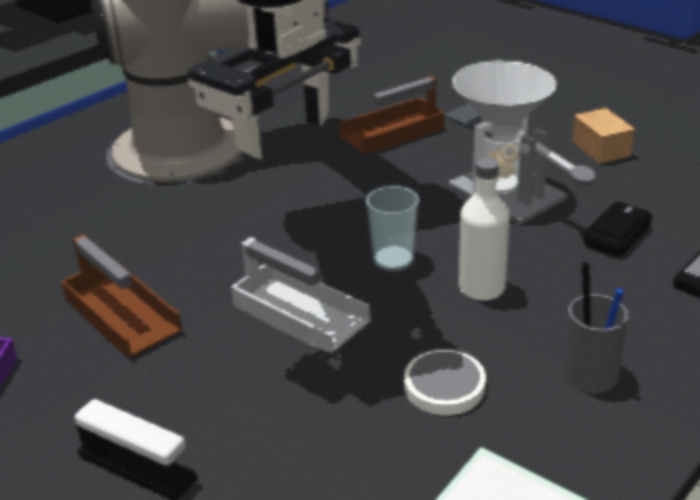

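The scoop stands upright and empty at (300,295). The caps are in the jar at (505,160), the lever is down, and nothing else has moved. Handing in.

```bash
python3 -c "
from plant import *
print(close_job())"
```

```text
the job is handed in; nothing more can be done
None
```

I handed the job in at about 28 s. The lever is latched down with the gate open, and the caps went through the funnel into the jar. Five slid out of the scoop, but I could only pick out four in the pile. The empty scoop stands upright in its original spot, and nothing else was moved.

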